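Switch the gas selector and lock it again (left-hand lock nut)

ROBOT

A 7-joint arm with a two-finger parallel gripper is mounted at the origin on a cart in front of the work surface, level with it; the furniture and walls round the work are solid. World frame = base frame: x ahead of the robot, y to its left, z up, the work surface at z = 0. Lengths are in m, angles in rad, forces in N, time in s.
With the tool pointing down it reaches from about 0.4 to 0.85 m from the base axis. Payload 10.4 kg.
Tool frame: the origin (TCP) lies on the centre line of the jaws, within the pads' length; the fingertips stand 25 mm ahead of it and the grasp point (between the pads) lies 6 mm ahead of it (bot.tip_reach is the z of the fingertips in the tool frame, in m); z points along the fingers, y is the line along which they close (so a half turn about z gives the same grasp; the last joint's range is limited). The gripper opens to 85 mm and grips with 20 to 120 N. Pads are 22 mm wide; open, the fingers measure 114 mm over their backs; the gripper's body (76 mm by 85 mm) begins 54 mm behind the grasp point. The pads swing forward as they close: fully open they stand 13 mm farther back than shut.
Start: joints at [1.317, 0.332, -0.065, 1.46, 0.022, 1.35, -0.088], TCP at [0.143, -0.608, 0.256] pointing down, gripper open.
Joint ranges: [-2.6, 2.6], [-0.5, 2.12], [-1.47, 1.34], [0.16, 2.42], [-1.27, 4.41], [0.06, 2.06], [-2.6, 2.6]. Speed limits (rad/s): [2.22, 2.22, 2.79, 2.79, 3.14, 3.14, 3.14].

INTERFACE

Orientations are given as a rotation vector (axis times angle).
In Python, from cell import bot gives the robot as it stands.
- The arm moves only by the tool jog_arm, never from a script. Its argument "rows" is a list of rows, each a list of 7 numbers: the turn, a rotation vector about the tool's x, y, z normalised to -1 to 1, where 1 is 180 degrees, then the shift along the tool's x, y, z normalised to -1 to 1, where 1 is 10 cm, then the opening, from 0 (shut) to 1 (fully open). In form: [[wx, wy, wz, x, y, z, hand], ...]. A call has 1 to 5 rows; each row shifts and turns the commanded pose from where the row before left it, along the tool's axes as they then stand; what a row does not reach is not made up. A row lasts 1/12 s, in which the tool goes at most 41.7 mm and 7.16 degrees, less where a joint would pass 70% of its speed; a pose out of reach is approached as far as the arm can. A call with a number of a shift or a turn outside -1 to 1 is refused whole. A call with a gripper value outside its range is refused whole. The fingers move at their own pace and stop on an object; "force" is the grip in N (left out, the last holds). Time passes only in rows, so rows that do not move let the fingers close. It gives the time, the measured TCP pose, the force, the opening and the grip force at its end, in the units of the state.
- bot.get_obs(): the state, without advancing time (a new reading comes with each control period).
- bot.snapshot(name): name is "scene" or "top"; returns a dict with "color" (480x640x3 uint8, blue, green, red), "fx", "fy", "cx", "cy" (pixels), "world_from_camera" (4x4, takes a point from camera to world coordinates). Camera axes: x right, y down, z forward; pixel columns grow to the right and rows downward; lengths in m; the calibration is good to about 2 mm. A picture is of the moment at which its call begins. There is no depth.
- bot.close_job(): hands the job in; it is judged then, once.
Trained networks look in a picture, given as the dict that the camera call returned (one of the last four; its "shot" number tells which), for a name from the list of things; names that differ only in an ending like _2 or _b are one class to them, and where a whole thing is asked for, a point or a joint stands for the part that bears it (a point fixed in the world has none). Each returns a list of dicts, best first, with "p" (0 to 1); they miss things now and then, are a little off and sometimes report something else, mostly with a low value. They report only what shows in the picture. A call takes as long as a camera call.
- bot.find_in(picture, query): "extent" ([left, top, width, height] in pixels, round what is visible of it).
- bot.regions_of(picture, query): "pixels" (480x640 bool, what is visible of it) and "extent" ([left, top, width, height] in pixels, round what is visible of it).
The state is a dict: "clock": time; "joints": joint angles; "joint_velocities": joint speeds; "joint_torque": joint torques, N m; "tool_pos": TCP position; "orientation": TCP orientation; "force": force on the tool from outside, world axes, zero at the start; "torque": the same for the moment, N m; "grip_width": finger opening in m; "finger_force": force on a finger pad.
Only numpy, scipy, OpenCV 4.12 (cv2) and the standard library are available. Lean on these libraries where they do the work, as an engineer would, in place of code of your own. Each camera call takes 0.05 s, during which the arm holds its last target. There are 200 camera calls.

TASK

Switch the eight-way fuel-gas selector on the bench three outlets on: slacken the lock nut on top by pushing its cross bar round (as on all fuel-gas fittings the thread is left-handed, so do not force it the usual way), turn the selector arm clockwise as seen from above by three clicks, then lock it by turning the nut tight by hand again, firm but not forced. Leave the other things on the bench where they are.

Things in the scene. Friction and masses are not known exactly. Their poses are not given: they have to be found in the camera images.
- selector: fixed selector: foot plate 170x170x12 mm, drum 128 mm across, eight brass hose outlets 45 degrees apart (tips 93 mm from the axis, 37 mm up), central stud to 131 mm, its highest point. Origin on the upright axis, under the plate, z up. At the start the arm points along (-1, -1, 0) of this frame, to the first outlet; three clicks clockwise bring it to +y of this frame
- rotor: dark steel disc 112 mm across, 62 to 73 mm up, with the selector arm, 20 mm wide, 116 mm long from the axis. Origin on the axis, x along the arm, z up. It clicks at each outlet; a stop bars turning anticlockwise from the first. Nut slack: 0.35 N m (3.5 N at the knob) pushes it over a click, and past half way it snaps on by itself. Nut tight: it is clamped
- knob (a point): middle of the black upright knob on the selector arm: 21 mm thick, from 73 to 109 mm above the bench, 100 mm from the axis; this point is 91 mm above the bench
- lock_nut: brass hexagon nut, 45 mm over corners, grooved round, with a round steel cross bar through its neck. Origin on the axis at its underside, x along the bar, z up. Left-hand thread, captive. Tight at the start: breaks loose at 3 to 8 N pushed on the bar 50 mm from the axis, is clear of its washer when turned by 1.5 rad, then turns with 2 N, stays where left, and can go 2.5 rad farther
- bar_end (a point): centre of one of the two equal 17 mm balls of the cross bar, 60 mm from the axis, 104 mm above the bench like the whole bar, which is 10 mm thick; with the bar the nut rises 1.6 mm per radian
- thrust_washer: steel spring washer 68 mm across, 72 to 77 mm up, keyed on the stud (does not turn), pressed on the rotor by the nut. Origin on the axis, underside. As the nut is tightened on it the push needed 50 mm out on the bar rises steadily, some 12 N per radian: 9 N is just hand-tight, 12 N right, over 20 N crushes the seal
- multitool: bystander: folded steel multitool 92x28x16 mm lying flat, origin under its middle, y along it

How it is judged:
By the outcome, as a careful person would: the job done as asked, in the order asked, and still so for the second after the job is handed in, with the robot touching nothing.
It also fails if it takes over 64 s, if anything falls off the work surface, if the arm or the gripper's body presses on something with over 40 N, if the wrist force passes 120 N, or if a joint passes its speed limit or range.

## Working session

There is one attempt and no reset: what is moved stays moved. The work goes in short steps, Python scripts to look and compute and a tool call to move; the robot and the scene stay as the last step left them, time stands still between calls to the robot, and variables do not carry over. Pictures are saved under pics/ and viewed, at most 10 in all, crops included, and the job is handed in when it is done.

Besides the shell and the picture viewer there is one more tool, called after "Emit:" as a command line: name --pt "numbers of a row" for each row, then --argument value for the rest. jog_arm: Moves the arm, as the interface text tells. Its arguments: {"type":"object","properties":{"rows":{"type":"array"},"force":{"type":"number"}},"required":["rows"]}

```bash
ls; mkdir -p pics
python3 - <<'E'
from cell import bot
import cv2
o=bot.get_obs(); print(o['clock'],o['tool_pos'],o['orientation'],o['grip_width'],bot.tip_reach)
for n in ("scene","top"):
    s=bot.snapshot(n); cv2.imwrite(f"pics/{n}0.png",s["color"])
    print(n,s["fx"],s["cx"],s["cy"],s["world_from_camera"].round(4).tolist())
    for q in ("selector","rotor","knob","lock_nut","bar_end","thrust_washer","multitool"):
        print(q,[(round(d["p"],2),[round(float(v),1) for v in d["extent"]]) for d in bot.find_in(s,q)[:3]])
E
```

```text
pics
0.0 [ 0.142845   -0.60812812  0.25550845] [-3.11933748e+00 -3.61513705e-01  3.78427587e-04] 0.08486428657054983 0.025
scene 462.2194624852735 314.6520621174802 241.14794504811027 [[0.8155, -0.3042, 0.4923, 0.1006], [-0.5784, -0.4583, 0.6749, -0.5071], [0.0204, -0.8351, -0.5497, 0.5511], [0.0, 0.0, 0.0, 1.0]]
selector [(0.84, [322.5, 234.8, 133.3, 119.8]), (0.19, [376.4, 234.3, 36.8, 50.1])]
rotor [(0.74, [361.4, 253.6, 64.7, 70.5])]
knob [(0.88, [359.1, 254.3, 67.4, 67.2])]
lock_nut [(0.92, [381.3, 233.7, 34.6, 50.5])]
bar_end [(0.8, [378.4, 234.9, 34.4, 50.3])]
thrust_washer [(0.61, [374.8, 267.4, 13.9, 15.7])]
multitool [(0.93, [229.5, 235.8, 14.2, 28.3])]
top 507.8377251656452 320.9570551198033 241.78634198084873 [[-0.0207, -0.9923, 0.1223, 0.4098], [-0.9995, 0.0236, 0.0226, 0.0559], [-0.0253, -0.1218, -0.9922, 0.9161], [0.0, 0.0, 0.0, 1.0]]
selector [(0.76, [346.8, 148.8, 119.7, 108.7])]
rotor [(0.73, [374.1, 165.6, 95.1, 71.2])]
knob [(0.89, [374.8, 166.0, 93.5, 70.7]), (0.43, [374.0, 168.5, 75.4, 47.9])]
lock_nut [(0.72, [372.1, 173.6, 79.4, 42.5])]
bar_end [(0.74, [373.2, 170.6, 75.6, 46.3])]
thrust_washer [(0.71, [391.1, 175.0, 37.8, 40.2])]
multitool [(0.92, [217.5, 282.8, 43.4, 23.4])]
```

Run:
```python
import cv2
import numpy as np
a=cv2.imread("pics/scene0.png")[205:375,300:480];b=cv2.imread("pics/top0.png")[130:280,325:490]
a=cv2.resize(a,None,fx=2.2,fy=2.2*1,interpolation=cv2.INTER_CUBIC);b=cv2.resize(b,None,fx=2.4,fy=2.4,interpolation=cv2.INTER_CUBIC)
c=np.zeros((600,800,3),np.uint8);c[:a.shape[0],:a.shape[1]]=a;c[:b.shape[0],400:400+b.shape[1]]=b
cv2.imwrite("pics/c0.png",c)
```

```text
(no output)
```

View pics/c0.png

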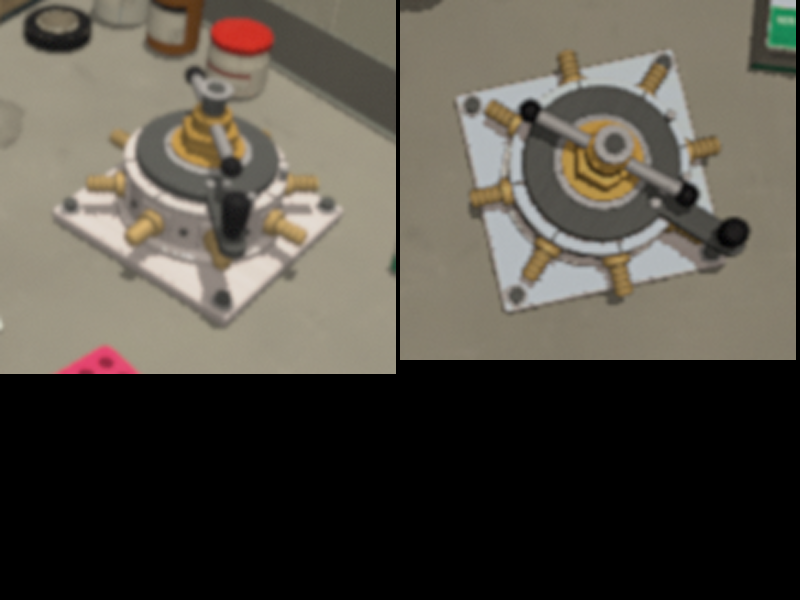

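View pics/scene0.png

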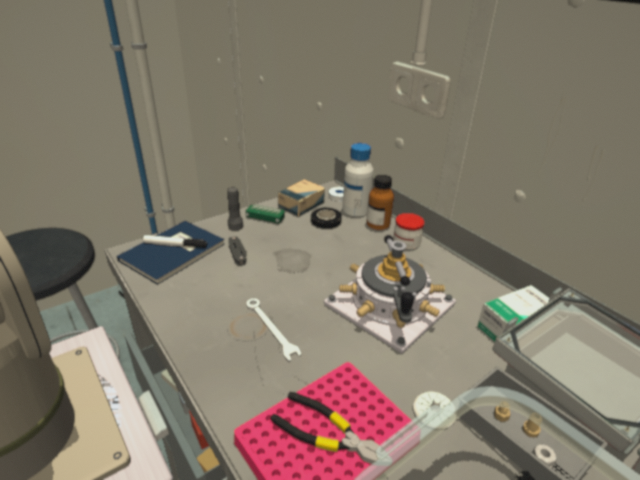

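The view shows the selector (scene crop ×2.2, top crop ×2.4). In the top picture the stud top is at about (414,190), the bar balls at (379,176) and (444,211), and the knob top at (463,227). In the scene picture the stud is at about (398,246), the balls at (389,239) and (405,281), and the knob at (407,303).

```bash
cat > h.py <<'E'
from cell import bot
import numpy as np, cv2
from scipy.spatial.transform import Rotation as R
def ray(s,uv):
    T=s["world_from_camera"]; d=T[:3,:3]@[(uv[0]-s["cx"])/s["fx"],(uv[1]-s["cy"])/s["fy"],1]
    return T[:3,3],d/np.linalg.norm(d)
def tri(*rs):
    A=sum(np.eye(3)-np.outer(d,d) for o,d in rs); b=sum((np.eye(3)-np.outer(d,d))@o for o,d in rs)
    p=np.linalg.solve(A,b); return p,max(np.linalg.norm((np.eye(3)-np.outer(d,d))@(p-o)) for o,d in rs)
def onz(s,uv,z):
    o,d=ray(s,uv); return o+d*(z-o[2])/d[2]
def proj(s,p):
    T=np.linalg.inv(s["world_from_camera"]); c=T[:3,:3]@p+T[:3,3]; return np.array([c[0]/c[2]*s["fx"]+s["cx"],c[1]/c[2]*s["fy"]+s["cy"]])
E
python3 - <<'E'
from h import *
s=bot.snapshot("scene");t=bot.snapshot("top")
P=dict(stud=((398.2,245.9),(414.2,189.6),.131),A=((388.6,239.5),(379.2,175.8),.104),B=((405,280.9),(444.2,211.3),.104),knobtop=((407.3,296),(463.3,226.7),.109))
for k,(a,b,z) in P.items():
    p,e=tri(ray(s,a),ray(t,b)); print(k,p.round(4),round(e,4),onz(s,a,z).round(4),onz(t,b,z).round(4))
for n,i in(("scene",s),("top",t)):
    for q in ("selector","rotor","lock_nut","thrust_washer"):
        for d in bot.regions_of(i,q)[:1]:
            ys,xs=np.nonzero(d["pixels"]); print(n,q,round(d["p"],2),len(xs),xs.mean().round(1),ys.mean().round(1))
o=bot.get_obs(); print(R.from_rotvec(o["orientation"]).as_matrix().round(3), o["force"])
E
```

```text
stud [ 0.5866 -0.0751  0.1276] 0.0002 [ 0.5828 -0.0787  0.131 ] [ 0.5856 -0.0744  0.131 ]
A [ 0.6171 -0.0234  0.101 ] 0.0002 [ 0.6139 -0.0267  0.104 ] [ 0.6162 -0.023   0.104 ]
B [ 0.5556 -0.1265  0.1014] 0.0006 [ 0.5535 -0.1289  0.104 ] [ 0.5547 -0.1255  0.104 ]
knobtop [ 0.53   -0.1559  0.1029] 0.0013 [ 0.5255 -0.1611  0.109 ] [ 0.5281 -0.1535  0.109 ]
scene selector 0.76 7790 391.2 298.5
scene rotor 0.72 1740 395.4 286.0
scene lock_nut 0.89 833 394.2 266.8
scene thrust_washer 0.69 115 387.6 277.1
top selector 0.6 8969 404.5 205.0
top rotor 0.81 2482 416.0 203.2
top lock_nut 0.65 1123 408.3 196.8
top thrust_washer 0.82 288 407.3 198.6
[[ 0.973  0.229  0.   ]
 [ 0.229 -0.973 -0.   ]
 [ 0.     0.    -1.   ]] [-0.51153689  0.12385469 -0.25018006]
```

View pics/top0.png

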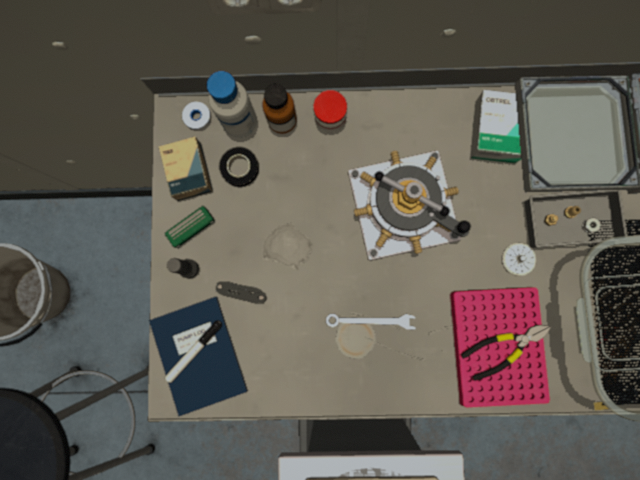

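The top view shows a basket with a handle on the way, at right around (590,330), so I lift first and then travel.

Emit:
jog_arm --pt "0 0 0 0 0 -0.38 0.4" --pt "0 0 0 0 0 -0.38 0.4" --pt "0 0 0 0 0 -0.38 0.4" --pt "0 0 0 0 0 -0.38 0.4"

```text
clock: 1.63
tool_pos: [0.1428, -0.6081, 0.4103]
orientation: [3.121, 0.362, 0.0]
force: [-0.9, -1.4, 0.1]
grip_width: 0.0384
finger_force: 0.0
```

Emit:
jog_arm --pt "0 0 0 0.32 -0.235 0 0.4" --pt "0 0 0 0.32 -0.235 0 0.4" --pt "0 0 0 0.32 -0.235 0 0.4" --pt "0 0 0 0.32 -0.235 0 0.4" --pt "0 0 0 0.32 -0.235 0 0.4"

```text
clock: 2.05
tool_pos: [0.2728, -0.4558, 0.4085]
orientation: [3.12, 0.361, 0.0]
force: [0.1, -1.1, 0.2]
grip_width: 0.0343
finger_force: 0.0
```

Emit:
jog_arm --pt "0 0 0 0.32 -0.235 0 0.4" --pt "0 0 0 0.32 -0.235 0 0.4" --pt "0 0 0 0.32 -0.235 0 0.4" --pt "0 0 0 0.32 -0.235 0 0.4" --pt "0 0 0 0.32 -0.235 0 0.4"

```text
clock: 2.47
tool_pos: [0.4016, -0.3047, 0.4087]
orientation: [3.12, 0.361, 0.001]
force: [0.6, -0.6, 0.2]
grip_width: 0.0345
finger_force: 0.0
```

Emit:
jog_arm --pt "0 0 0 0.32 -0.235 0 0.4" --pt "0 0 0 0.32 -0.235 0 0.4" --pt "0 0 0 0.32 -0.235 0 0.4" --pt "0 0 0 0.32 -0.235 0 0.4" --pt "0 0 0 0.32 -0.235 0 0.4"

```text
clock: 2.88
tool_pos: [0.5305, -0.1539, 0.4087]
orientation: [3.12, 0.361, 0.001]
force: [0.6, -1.3, 0.1]
grip_width: 0.0341
finger_force: 0.0
```

Run:
```python
from h import *
o=bot.get_obs(); M=R.from_rotvec(o["orientation"]).as_matrix(); print(o["clock"],o["tool_pos"].round(4),o["joints"].round(3),M.round(3).tolist(),o["grip_width"])
```

```text
2.8833 [ 0.5305 -0.1539  0.4087] [ 0.656  0.175 -0.534  1.361  0.089  1.629 -1.207] [[0.974, 0.228, 0.001], [0.228, -0.974, -0.0], [0.001, 0.001, -1.0]] 0.03409646320235791
```

Emit:
jog_arm --pt "0 0 0 0.32 -0.23 0 0.4" --pt "0 0 -0.036 0 0 0.3 0.4" --pt "0 0 -0.036 0 0 0.3 0.4" --pt "0 0 -0.036 0 0 0.3 0.4" --pt "0 0 -0.036 0 0 0.3 0.4"

```text
clock: 3.3
tool_pos: [0.5555, -0.1255, 0.287]
orientation: [2.956, 1.061, 0.0]
force: [-0.5, -0.1, 0.5]
grip_width: 0.0343
finger_force: 0.0
```

Emit:
jog_arm --pt "0 0 -0.037 0 0 0.3 0.4" --pt "0 0 -0.037 0 0 0.3 0.4" --pt "0 0 -0.037 0 0 0.3 0.4" --pt "0 0 0 0 0 0 0.4"

```text
clock: 3.63
tool_pos: [0.5526, -0.1257, 0.1927]
orientation: [-2.723, -1.554, 0.009]
force: [-1.2, 0.1, -0.3]
grip_width: 0.0342
finger_force: 0.0
```

Run:
```python
from h import *
o=bot.get_obs(); M=R.from_rotvec(o["orientation"]).as_matrix(); print(o["clock"],o["tool_pos"].round(4),o["joints"].round(3),np.degrees(np.arctan2(M[1,0],M[0,0])),o["grip_width"])
t=bot.snapshot("scene"); 
a=cv2.resize(t["color"][180:380,290:480],None,fx=3,fy=3,interpolation=cv2.INTER_CUBIC); cv2.imwrite("pics/s1.png",a)
```

```text
3.6333 [ 0.5526 -0.1257  0.1927] [ 0.677  0.321 -0.637  1.668  0.199  1.227 -0.538] 59.428897829024216 0.034221579639790875
```

View pics/s1.png

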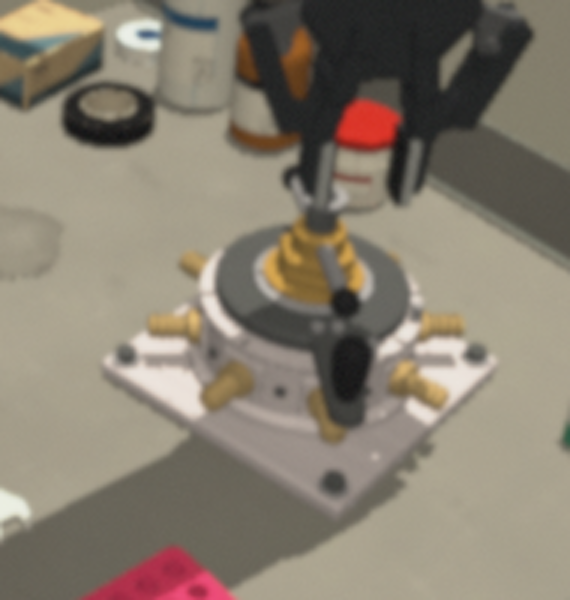

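Emit:
jog_arm --pt "0 0 0 0 0.03 0.26 0.4" --pt "0 0 0 0 0 0.26 0.4" --pt "0 0 0 0 0 0.25 0.4" --pt "0 0 0 0 0 0 0.4"

```text
clock: 4.02
tool_pos: [0.5568, -0.1274, 0.1192]
orientation: [-2.734, -1.543, 0.005]
force: [-0.4, -0.2, 0.4]
grip_width: 0.0341
finger_force: 0.0
```

```bash
cat > st.py <<'E'
from h import *
C=np.array([.5863,-.075])
def st():
    o=bot.get_obs(); M=R.from_rotvec(o["orientation"]).as_matrix(); d=o["tool_pos"][:2]-C
    a=np.arctan2(d[1],d[0]); t=np.array([-np.sin(a),np.cos(a)])
    print("t%.2f"%o["clock"],o["tool_pos"].round(4),"r %.4f ang %.1f yaw %.1f w %.4f"%(np.hypot(*d),np.degrees(a),np.degrees(np.arctan2(M[1,0],M[0,0])),o["grip_width"]),"Ftan(ccw) %.1f Frad %.1f Fz %.1f Mz %.2f"%(o["force"][:2]@t,o["force"][:2]@d/np.hypot(*d),o["force"][2],o["torque"][2]),o["joints"].round(2))
    return o
if __name__=="__main__": st()
E
python3 st.py
```

```text
t4.02 [ 0.5568 -0.1274  0.1192] r 0.0601 ang -119.3 yaw 58.9 w 0.0341 Ftan(ccw) -0.2 Frad 0.3 Fz 0.4 Mz -0.01 [ 0.65  0.4  -0.61  1.73  0.26  1.09 -0.59]
```

Emit:
jog_arm --pt "0 0 0.039 0 -0.07 0.04 0.4" --pt "0 0 0.039 0 -0.07 0 0.4" --pt "0 0 0.039 0 -0.07 0 0.4" --pt "0 0 0.039 0 -0.07 0 0.4"

```text
clock: 4.35
tool_pos: [0.5403, -0.1115, 0.1209]
orientation: [3.026, 0.822, 0.01]
force: [11.4, -9.9, -9.4]
grip_width: 0.034
finger_force: 7.1
```

```bash
python3 st.py
```

```text
t4.35 [ 0.5403 -0.1115  0.1209] r 0.0587 ang -141.5 yaw 30.4 w 0.0340 Ftan(ccw) 14.8 Frad -2.8 Fz -9.4 Mz 0.05 [ 0.59  0.34 -0.55  1.8   0.2   1.05 -1.07]
```

Emit:
jog_arm --pt "0 0 0 0 0 0 0.4"

```text
clock: 4.43
tool_pos: [0.539, -0.1101, 0.1209]
orientation: [3.028, 0.821, 0.006]
force: [-0.1, -2.5, -0.1]
grip_width: 0.0339
finger_force: 1.1
```

Run:
```python
from st import *
st()
s=bot.snapshot("scene");t=bot.snapshot("top")
c=np.zeros((600,800,3),np.uint8)
a=cv2.resize(s["color"][210:340,330:460],(400,400),interpolation=cv2.INTER_CUBIC);b=cv2.resize(t["color"][140:270,340:470],(400,400),interpolation=cv2.INTER_CUBIC)
cv2.imwrite("pics/p2.png",np.hstack([a,b]))
```

```text
t4.43 [ 0.539  -0.1101  0.1209] r 0.0589 ang -143.4 yaw 30.3 w 0.0339 Ftan(ccw) 1.9 Frad 1.6 Fz -0.1 Mz 0.00 [ 0.59  0.34 -0.55  1.8   0.2   1.06 -1.08]
```

View pics/p2.png

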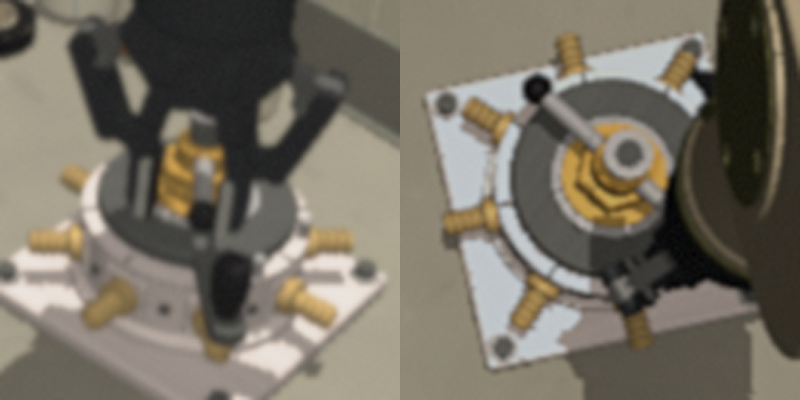

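The bar end A has moved to about (384,169) in the top image: the nut is loose and turning clockwise. I continue.

Emit:
jog_arm --pt "0 0 0.039 0 -0.07 0 0.4" --pt "0 0 0.039 0 -0.07 0 0.4" --pt "0 0 0.039 0 -0.07 0 0.4" --pt "0 0 0.039 0 -0.07 0 0.4" --pt "0 0 0 0 0 0 0.4"

```text
clock: 4.95
tool_pos: [0.5288, -0.0829, 0.1199]
orientation: [3.139, 0.069, 0.005]
force: [-0.5, -1.5, 1.5]
grip_width: 0.0343
finger_force: 0.7
```

```bash
python3 st.py
```

```text
t4.95 [ 0.5288 -0.0829  0.1199] r 0.0580 ang -172.2 yaw 2.5 w 0.0343 Ftan(ccw) 1.4 Frad 0.7 Fz 1.5 Mz -0.04 [ 0.5   0.3  -0.49  1.84  0.16  1.04 -1.58]
```

Emit:
jog_arm --pt "0 0 0.039 0 -0.07 0 0.4" --pt "0 0 0.039 0 -0.07 0 0.4" --pt "0 0 0.039 0 -0.07 0 0.4" --pt "0 0 0.039 0 -0.07 0 0.4" --pt "0 0 0 0 0 0 0.4"

```text
clock: 5.37
tool_pos: [0.5321, -0.0541, 0.1188]
orientation: [-3.065, 0.686, -0.002]
force: [0.3, 0.5, -0.9]
grip_width: 0.0341
finger_force: 0.0
```

Emit:
jog_arm --pt "0 0 0.03 0 -0.07 0 0.4" --pt "0 0 0.03 0 -0.07 0 0.4" --pt "0 0 0.02 0.01 -0.07 0 0.4" --pt "0 0 0.02 0.02 -0.07 0 0.4" --pt "0 0 0 0 0 0 0.4"

```text
clock: 5.78
tool_pos: [0.5494, -0.0329, 0.1179]
orientation: [-2.923, 1.148, -0.0]
force: [-0.3, -0.1, -0.1]
grip_width: 0.0343
finger_force: 0.0
```

```bash
python3 st.py
```

```text
t5.78 [ 0.5494 -0.0329  0.1179] r 0.0560 ang 131.2 yaw -42.9 w 0.0343 Ftan(ccw) 0.3 Frad 0.2 Fz -0.1 Mz 0.01 [ 0.32  0.32 -0.4   1.8   0.14  1.05 -2.45]
```

Emit:
jog_arm --pt "0 0 0 0 0 -0.35 0.4" --pt "0 0 0 0 0 -0.35 0.4" --pt "0 0 -0.038 0 0 -0.1 0.4"

```text
clock: 6.03
tool_pos: [0.5507, -0.0338, 0.2029]
orientation: [-2.986, 0.969, -0.01]
force: [1.7, 0.2, 1.0]
grip_width: 0.034
finger_force: 0.0
```

Run:
```python
from st import *
st()
t=bot.snapshot("top");s=bot.snapshot("scene")
cv2.imwrite("pics/p3.png",np.hstack([cv2.resize(i["color"][140+d:290+d,330:480],(400,400),interpolation=cv2.INTER_CUBIC) for i,d in((s,70),(t,0))]))
```

```text
t6.03 [ 0.5507 -0.0338  0.2029] r 0.0544 ang 130.9 yaw -36.0 w 0.0340 Ftan(ccw) -1.4 Frad -0.9 Fz 1.0 Mz -0.03 [ 0.35  0.23 -0.43  1.72  0.1   1.21 -2.3 ]
```

View pics/p3.png

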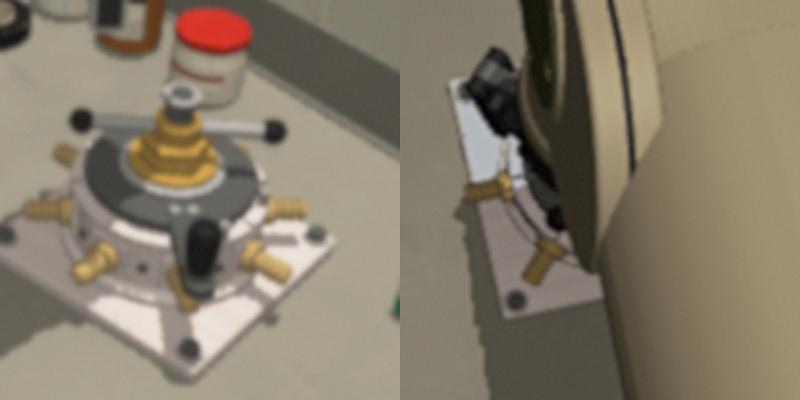

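The scene picture shows both balls, at crop (82,120) and (274,131), and the knob still at its first outlet.

Run:
```python
from st import *
s=bot.snapshot("scene")
a=onz(s,(330+82/2.667,210+120/2.667),.107);b=onz(s,(330+274/2.667,210+131/2.667),.107);print(a,b,(a+b)/2,np.linalg.norm(a-b),np.degrees(np.arctan2(*(a-b)[1::-1])))
a=onz(s,(388.6,239.5),.104);b=onz(s,(405,280.9),.104);print(np.linalg.norm(a-b),np.degrees(np.arctan2(*(a-b)[1::-1])))
# rows to knob: first translate in present frame
o=bot.get_obs();M=R.from_rotvec(o["orientation"]).as_matrix();print((M.T@(np.array([.529,-.156,o["tool_pos"][2]])-o["tool_pos"])).round(4))
```

```text
[ 0.53839109 -0.03915197  0.107     ] [ 0.63082416 -0.11510637  0.107     ] [ 0.58460762 -0.07712917  0.107     ] 0.11963671746663931 140.589258034308
0.11868610805514829 59.443156329325994
[ 0.0553  0.1103 -0.    ]
```

Emit:
jog_arm --pt "0 0 0 0.138 0.276 0 0.4" --pt "0 0 0 0.138 0.276 0 0.4" --pt "0 0 0 0.138 0.276 0 0.4" --pt "0 0 0 0.138 0.276 0 0.4" --pt "0 0 -0.038 0 0 0 0.4"

```text
clock: 6.6
tool_pos: [0.5253, -0.1629, 0.1958]
orientation: [3.032, -0.811, -0.004]
force: [0.7, -0.0, -1.3]
grip_width: 0.0342
finger_force: 0.0
```

Emit:
jog_arm --pt "0 0 -0.038 0 0 0 0.4" --pt "0 0 -0.038 0 0 0 0.4" --pt "0 0 -0.038 0 0 0 0.4" --pt "0 0 -0.038 0 0 0 0.4" --pt "0 0 -0.038 0 0 0 0.4"

```text
clock: 7.02
tool_pos: [0.5271, -0.1556, 0.1959]
orientation: [-3.137, -0.141, 0.003]
force: [0.3, -0.1, -0.1]
grip_width: 0.0341
finger_force: 0.0
```

Emit:
jog_arm --pt "0 0 -0.038 0 0 0 0.4" --pt "0 0 -0.038 0 0 0 0.4" --pt "0 0 -0.038 0 0 0 0.4" --pt "0 0 -0.038 0 0 0 0.4" --pt "0 0 -0.038 0 0 0 0.4"

```text
clock: 7.43
tool_pos: [0.5271, -0.1556, 0.1959]
orientation: [-2.957, -1.058, 0.002]
force: [0.3, 0.9, -0.8]
grip_width: 0.0343
finger_force: 0.0
```

Emit:
jog_arm --pt "0 0 -0.038 0 0 0 0.4" --pt "0 0 -0.038 0 0 0 0.4" --pt "0 0 -0.038 0 0 0 0.4" --pt "0 0 0 0 0 0 0.4"

```text
clock: 7.77
tool_pos: [0.5271, -0.1556, 0.196]
orientation: [-2.721, -1.567, 0.002]
force: [-0.2, 0.3, -0.6]
grip_width: 0.0343
finger_force: 0.0
```

Run:
```python
from st import *
o=st();M=R.from_rotvec(o["orientation"]).as_matrix();print((M.T@(np.array([.529,-.156,.103])-o["tool_pos"])).round(4))
```

```text
t7.77 [ 0.5271 -0.1556  0.196 ] r 0.1000 ang -126.3 yaw 59.9 w 0.0343 Ftan(ccw) -0.3 Frad -0.1 Fz -0.6 Mz 0.01 [ 0.67  0.26 -0.54  1.72  0.14  1.21 -0.43]
[0.0006 0.002  0.093 ]
```

Good alignment. Descend, then sweep; compute arc rows.

Emit:
jog_arm --pt "0 0 0 0 0.01 0.31 0.4" --pt "0 0 0 0 0.01 0.31 0.4" --pt "0 0 0 0 0 0.31 0.4" --pt "0 0 0 0 0 0 0.4"

```text
clock: 8.1
tool_pos: [0.5256, -0.1559, 0.0981]
orientation: [-2.724, -1.55, 0.01]
force: [-2.2, 0.5, -0.5]
grip_width: 0.0343
finger_force: 0.0
```

```bash
cat > arc.py <<'E'
from st import *
import sys
def rows(r,a1,y1,n,z=None):  # arc from present pose to angle a1, yaw y1 (deg), n rows; shift in axes before the turn
    o=st();M=R.from_rotvec(o["orientation"]).as_matrix();d=o["tool_pos"][:2]-C
    a0=np.degrees(np.arctan2(d[1],d[0])); y0=np.degrees(np.arctan2(M[1,0],M[0,0])); p=o["tool_pos"][:2]
    a0-=360*round((a0-a1)/360); y0-=360*round((y0-y1)/360)
    for k in range(1,n+1):
        f=k/n;a=np.radians(a0+(a1-a0)*f);q=C+r*np.array([np.cos(a),np.sin(a)])
        y=np.radians(y0+(y1-y0)*(f-1/(2*n)))   # mid-turn axes
        X=np.array([np.cos(y),np.sin(y)]);Y=np.array([np.sin(y),-np.cos(y)])
        print([0,0,round(-(y1-y0)/n/180,4),round(float((q-p)@X)*10,3),round(float((q-p)@Y)*10,3),0,0.4]);p=q
if __name__=="__main__": rows(*[float(v) for v in sys.argv[1:4]],int(sys.argv[4]))
E
python3 arc.py 0.1 -262 -43 22
```

```text
t8.10 [ 0.5256 -0.1559  0.0981] r 0.1012 ang -126.9 yaw 59.3 w 0.0343 Ftan(ccw) -2.1 Frad 0.9 Fz -0.5 Mz -0.02 [ 0.64  0.37 -0.52  1.81  0.21  1.03 -0.49]
[0, 0, np.float64(0.0258), 0.024, -0.106, 0, 0.4]
[0, 0, np.float64(0.0258), 0.016, -0.106, 0, 0.4]
[0, 0, np.float64(0.0258), 0.018, -0.106, 0, 0.4]
[0, 0, np.float64(0.0258), 0.021, -0.105, 0, 0.4]
[0, 0, np.float64(0.0258), 0.024, -0.104, 0, 0.4]
[0, 0, np.float64(0.0258), 0.027, -0.104, 0, 0.4]
[0, 0, np.float64(0.0258), 0.029, -0.103, 0, 0.4]
[0, 0, np.float64(0.0258), 0.032, -0.102, 0, 0.4]
[0, 0, np.float64(0.0258), 0.035, -0.101, 0, 0.4]
[0, 0, np.float64(0.0258), 0.037, -0.1, 0, 0.4]
[0, 0, np.float64(0.0258), 0.04, -0.099, 0, 0.4]
[0, 0, np.float64(0.0258), 0.042, -0.098, 0, 0.4]
[0, 0, np.float64(0.0258), 0.045, -0.097, 0, 0.4]
[0, 0, np.float64(0.0258), 0.048, -0.096, 0, 0.4]
[0, 0, np.float64(0.0258), 0.05, -0.095, 0, 0.4]
[0, 0, np.float64(0.0258), 0.052, -0.093, 0, 0.4]
[0, 0, np.float64(0.0258), 0.055, -0.092, 0, 0.4]
[0, 0, np.float64(0.0258), 0.057, -0.091, 0, 0.4]
[0, 0, np.float64(0.0258), 0.06, -0.089, 0, 0.4]
[0, 0, np.float64(0.0258), 0.062, -0.087, 0, 0.4]
[0, 0, np.float64(0.0258), 0.064, -0.086, 0, 0.4]
[0, 0, np.float64(0.0258), 0.066, -0.084, 0, 0.4]
```

Emit:
jog_arm --pt "0 0 0 0 0 -0.05 0.4" --pt "0 0 0.026 0.02 -0.106 0 0.4" --pt "0 0 0.026 0.018 -0.106 0 0.4" --pt "0 0 0.026 0.018 -0.106 0 0.4" --pt "0 0 0.026 0.021 -0.105 0 0.4"

```text
clock: 8.52
tool_pos: [0.5018, -0.126, 0.1122]
orientation: [2.946, 1.083, 0.004]
force: [0.8, -2.6, -0.8]
grip_width: 0.0341
finger_force: 1.3
```

```bash
python3 st.py
```

```text
t8.52 [ 0.5018 -0.126   0.1122] r 0.0987 ang -148.9 yaw 40.4 w 0.0341 Ftan(ccw) 2.6 Frad 0.7 Fz -0.8 Mz -0.07 [ 0.6   0.27 -0.49  1.89  0.15  1.01 -0.83]
```

Emit:
jog_arm --pt "0 0 0.026 0.024 -0.104 0.06 0.4" --pt "0 0 0.026 0.027 -0.104 0 0.4" --pt "0 0 0.026 0.029 -0.103 0 0.4" --pt "0 0 0.026 0.032 -0.102 0 0.4" --pt "0 0 0.026 0.035 -0.101 0 0.4"

```text
clock: 8.93
tool_pos: [0.4878, -0.0741, 0.1061]
orientation: [3.105, 0.464, 0.005]
force: [-0.8, -3.9, 0.2]
grip_width: 0.034
finger_force: 1.6
```

```bash
python3 arc.py 0.1 -262 -43 14
```

```text
t8.93 [ 0.4878 -0.0741  0.1061] r 0.0985 ang 179.5 yaw 17.0 w 0.0340 Ftan(ccw) 3.9 Frad 0.8 Fz 0.2 Mz -0.09 [ 0.49  0.23 -0.48  1.95  0.13  0.99 -1.32]
[0, 0, np.float64(0.0238), 0.017, -0.1, 0, 0.4]
[0, 0, np.float64(0.0238), 0.034, -0.095, 0, 0.4]
[0, 0, np.float64(0.0238), 0.037, -0.095, 0, 0.4]
[0, 0, np.float64(0.0238), 0.04, -0.094, 0, 0.4]
[0, 0, np.float64(0.0238), 0.042, -0.092, 0, 0.4]
[0, 0, np.float64(0.0238), 0.044, -0.091, 0, 0.4]
[0, 0, np.float64(0.0238), 0.047, -0.09, 0, 0.4]
[0, 0, np.float64(0.0238), 0.049, -0.089, 0, 0.4]
[0, 0, np.float64(0.0238), 0.052, -0.087, 0, 0.4]
[0, 0, np.float64(0.0238), 0.054, -0.086, 0, 0.4]
[0, 0, np.float64(0.0238), 0.056, -0.085, 0, 0.4]
[0, 0, np.float64(0.0238), 0.058, -0.083, 0, 0.4]
[0, 0, np.float64(0.0238), 0.061, -0.081, 0, 0.4]
[0, 0, np.float64(0.0238), 0.063, -0.08, 0, 0.4]
```

Emit:
jog_arm --pt "0 0 0.024 0.017 -0.1 0 0.4" --pt "0 0 0.024 0.034 -0.095 0 0.4" --pt "0 0 0.024 0.037 -0.095 0 0.4" --pt "0 0 0.024 0.04 -0.094 0 0.4" --pt "0 0 0.024 0.042 -0.092 0 0.4"

```text
clock: 9.35
tool_pos: [0.4977, -0.0243, 0.1062]
orientation: [3.139, -0.124, 0.006]
force: [0.0, 0.0, 0.2]
grip_width: 0.0342
finger_force: 0.0
```

Emit:
jog_arm --pt "0 0 0.024 0.044 -0.091 0 0.4" --pt "0 0 0.024 0.047 -0.09 0 0.4" --pt "0 0 0.024 0.049 -0.089 0 0.4" --pt "0 0 0.024 0.052 -0.087 0 0.4"

```text
clock: 9.68
tool_pos: [0.5225, 0.0064, 0.106]
orientation: [3.084, -0.595, 0.003]
force: [-3.6, -2.9, 1.8]
grip_width: 0.0345
finger_force: 1.8
```

```bash
python3 arc.py 0.1 -262 -43 5
```

```text
t9.68 [0.5225 0.0064 0.106 ] r 0.1034 ang 128.1 yaw -21.8 w 0.0345 Ftan(ccw) 4.6 Frad -0.0 Fz 1.8 Mz -0.02 [ 0.29  0.28 -0.44  1.88  0.14  1.   -2.16]
[0, 0, np.float64(0.0235), 0.084, -0.074, 0, 0.4]
[0, 0, np.float64(0.0235), 0.057, -0.088, 0, 0.4]
[0, 0, np.float64(0.0235), 0.06, -0.087, 0, 0.4]
[0, 0, np.float64(0.0235), 0.062, -0.085, 0, 0.4]
[0, 0, np.float64(0.0235), 0.065, -0.083, 0, 0.4]
```

Emit:
jog_arm --pt "0 0 0.023 0.084 -0.074 0 0.4" --pt "0 0 0.023 0.057 -0.088 0 0.4" --pt "0 0 0.023 0.06 -0.087 0 0.4" --pt "0 0 0.023 0.062 -0.085 0 0.4" --pt "0 0 0 0 0 0 0.4"

```text
clock: 10.1
tool_pos: [0.5631, 0.025, 0.1063]
orientation: [-2.965, 1.03, -0.006]
force: [-1.7, 0.4, 0.0]
grip_width: 0.0339
finger_force: 0.0
```

Run:
```python
from st import *
st()
s=bot.snapshot("scene")
cv2.imwrite("pics/p4.png",cv2.resize(s["color"][210:360,330:480],(500,500),interpolation=cv2.INTER_CUBIC))
```

```text
t10.10 [0.5631 0.025  0.1063] r 0.1027 ang 103.1 yaw -38.3 w 0.0339 Ftan(ccw) 1.6 Frad 0.8 Fz 0.0 Mz 0.06 [ 0.21  0.36 -0.39  1.78  0.16  1.03 -2.48]
```

View pics/p4.png

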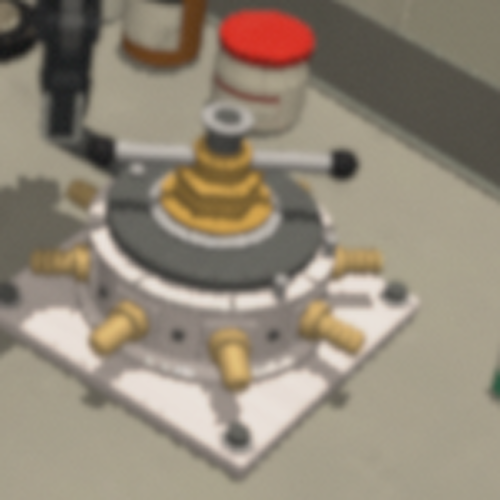

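Emit:
jog_arm --pt "0 0 0 0 0 -0.38 0.4" --pt "0 0 0 0 0 -0.38 0.4" --pt "0 0 0 0.11 0.315 0 0.4" --pt "0 0 0 0.11 0.315 0 0.4" --pt "0 0 0 0 0 0 0.4"

```text
clock: 10.57
tool_pos: [0.5375, -0.0465, 0.1813]
orientation: [2.964, -1.032, 0.004]
force: [0.5, -1.6, -0.5]
grip_width: 0.0342
finger_force: 0.0
```

Run:
```python
from st import *
o=st();M=R.from_rotvec(o["orientation"]).as_matrix()
a=np.radians(140.6);print((M.T@(np.array([C[0]+.058*np.cos(a),C[1]+.058*np.sin(a),.117])-o["tool_pos"])).round(4))
s=bot.snapshot("scene")
cv2.imwrite("pics/p5.png",cv2.resize(s["color"][210:360,330:480],(500,500),interpolation=cv2.INTER_CUBIC))
```

```text
t10.57 [ 0.5375 -0.0465  0.1813] r 0.0565 ang 149.7 yaw -38.4 w 0.0342 Ftan(ccw) 1.1 Frad -1.2 Fz -0.5 Mz 0.03 [ 0.32  0.22 -0.36  1.77  0.09  1.16 -2.31]
[-0.0023 -0.0091  0.0642]
```

View pics/p5.png

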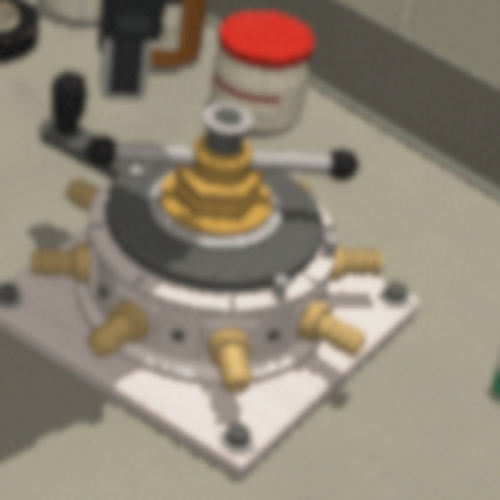

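The knob now stands at about crop (68,95), its middle at px (350,239). I check its angle while moving over the bar ball.

Emit:
jog_arm --pt "0 0 0 -0.02 -0.09 0 0.4" --pt "0 0 0 0 0 0 0.4"

```text
clock: 10.78
tool_pos: [0.5435, -0.0284, 0.1802]
orientation: [-2.97, 1.02, -0.002]
force: [-0.7, 1.6, 0.4]
grip_width: 0.0343
finger_force: 0.0
```

Run:
```python
from st import *
st();s=bot.snapshot("scene")
k=onz(s,(350.4,239),.091)[:2]-C+[.003,.003];print(k,np.hypot(*k),np.degrees(np.arctan2(k[1],k[0])))
```

```text
t10.78 [ 0.5435 -0.0284  0.1802] r 0.0632 ang 132.6 yaw -37.9 w 0.0343 Ftan(ccw) -0.5 Frad 1.6 Fz 0.4 Mz 0.01 [ 0.3   0.24 -0.38  1.76  0.09  1.16 -2.34]
[-0.0119705   0.10539317] 0.10607079185668863 96.47985486657127
```

Emit:
jog_arm --pt "0 0 0 0 0 0 0.4" --pt "0 0 0 0 0 0 0.4"

```text
clock: 11.0
tool_pos: [0.543, -0.0302, 0.1792]
orientation: [-2.971, 1.022, 0.001]
force: [0.0, 0.1, 0.6]
grip_width: 0.0341
finger_force: 0.0
```

Run:
```python
from st import *
o=st();M=R.from_rotvec(o["orientation"]).as_matrix()
a=np.radians(140.6);print((M.T@(np.array([C[0]+.058*np.cos(a),C[1]+.058*np.sin(a),.117])-o["tool_pos"])).round(4))
```

```text
t11.00 [ 0.543  -0.0302  0.1792] r 0.0623 ang 134.0 yaw -38.0 w 0.0341 Ftan(ccw) -0.1 Frad 0.1 Fz 0.6 Mz -0.03 [ 0.3   0.24 -0.38  1.76  0.09  1.16 -2.34]
[0.0038 0.0072 0.0622]
```

Emit:
jog_arm --pt "0 0 0 0.04 0.07 0 0.4" --pt "0 0 0 0 0 0.31 0.4" --pt "0 0 0 0 0 0.31 0.4" --pt "0 0 0 0 0 0 0.4" --pt "0 0 0 0 0 0 0.4"

```text
clock: 11.42
tool_pos: [0.5407, -0.0394, 0.1165]
orientation: [2.969, -1.025, -0.005]
force: [-0.3, -0.2, 0.6]
grip_width: 0.0344
finger_force: 0.0
```

```bash
python3 arc.py 0.058 200 22 9
```

```text
t11.42 [ 0.5407 -0.0394  0.1165] r 0.0578 ang 142.1 yaw -38.1 w 0.0344 Ftan(ccw) 0.4 Frad 0.1 Fz 0.6 Mz 0.02 [ 0.3   0.3  -0.36  1.82  0.12  1.04 -2.34]
[0, 0, np.float64(-0.0371), -0.002, 0.065, 0, 0.4]
[0, 0, np.float64(-0.0371), -0.0, 0.065, 0, 0.4]
[0, 0, np.float64(-0.0371), -0.001, 0.065, 0, 0.4]
[0, 0, np.float64(-0.0371), -0.001, 0.065, 0, 0.4]
[0, 0, np.float64(-0.0371), -0.001, 0.065, 0, 0.4]
[0, 0, np.float64(-0.0371), -0.001, 0.065, 0, 0.4]
[0, 0, np.float64(-0.0371), -0.002, 0.065, 0, 0.4]
[0, 0, np.float64(-0.0371), -0.002, 0.065, 0, 0.4]
[0, 0, np.float64(-0.0371), -0.002, 0.065, 0, 0.4]
```

Emit:
jog_arm --pt "0 0 -0.037 0 0.065 0 0.4" --pt "0 0 -0.037 0 0.065 0 0.4" --pt "0 0 -0.037 0 0.065 0 0.4" --pt "0 0 -0.037 0 0.065 0 0.4" --pt "0 0 0 0 0 0 0.4"

```text
clock: 11.83
tool_pos: [0.5303, -0.0631, 0.1195]
orientation: [3.126, -0.306, 0.004]
force: [0.2, -0.6, -0.2]
grip_width: 0.034
finger_force: 0.0
```

```bash
python3 st.py
```

```text
t11.83 [ 0.5303 -0.0631  0.1195] r 0.0572 ang 168.0 yaw -11.2 w 0.0340 Ftan(ccw) 0.6 Frad -0.3 Fz -0.2 Mz -0.03 [ 0.4   0.29 -0.42  1.84  0.13  1.04 -1.84]
```

Emit:
jog_arm --pt "0 0 -0.037 0 0.065 0 0.4" --pt "0 0 -0.037 0 0.065 0 0.4" --pt "0 0 -0.037 0 0.065 0 0.4" --pt "0 0 0 0 0 0 0.4" --pt "0 0 0 0 0 0 0.4"

```text
clock: 12.25
tool_pos: [0.5286, -0.0813, 0.1185]
orientation: [3.133, 0.223, 0.002]
force: [0.3, 0.6, 0.2]
grip_width: 0.034
finger_force: 0.0
```

```bash
python3 st.py
```

```text
t12.25 [ 0.5286 -0.0813  0.1185] r 0.0580 ang -173.7 yaw 8.1 w 0.0340 Ftan(ccw) -0.5 Frad -0.4 Fz 0.2 Mz 0.01 [ 0.47  0.29 -0.46  1.84  0.15  1.04 -1.48]
```

Emit:
jog_arm --pt "0 0 -0.02 0 0.035 0 0.4" --pt "0 0 -0.02 0 0.035 0 0.4" --pt "0 0 -0.02 0 0.035 0 0.4"

```text
clock: 12.5
tool_pos: [0.5307, -0.0903, 0.1181]
orientation: [-3.097, -0.524, -0.002]
force: [0.2, 3.0, -0.3]
grip_width: 0.0336
finger_force: 1.2
```

```bash
python3 st.py
```

```text
t12.50 [ 0.5307 -0.0903  0.1181] r 0.0576 ang -164.6 yaw 19.2 w 0.0336 Ftan(ccw) -2.9 Frad -1.0 Fz -0.3 Mz 0.01 [ 0.5   0.31 -0.48  1.83  0.16  1.04 -1.28]
```

Emit:
jog_arm --pt "0 0 -0.02 0 0.035 0 0.4" --pt "0 0 -0.02 0 0.035 0 0.4" --pt "0 0 -0.02 0 0.035 0 0.4" --pt "0 0 -0.02 0 0.035 0 0.4" --pt "0 0 -0.02 0 0.035 0 0.4"

```text
clock: 12.92
tool_pos: [0.538, -0.1052, 0.1177]
orientation: [-2.976, -1.002, 0.0]
force: [-1.9, 5.0, -0.8]
grip_width: 0.034
finger_force: 2.5
```

```bash
python3 st.py
```

```text
t12.92 [ 0.538  -0.1052  0.1177] r 0.0569 ang -148.0 yaw 37.2 w 0.0340 Ftan(ccw) -5.2 Frad -1.0 Fz -0.8 Mz -0.02 [ 0.55  0.33 -0.51  1.8   0.18  1.05 -0.95]
```

Emit:
jog_arm --pt "0 0 -0.018 0 0.035 0 0.4" --pt "0 0 -0.018 0 0.035 0 0.4" --pt "0 0 -0.018 0 0.035 0 0.4" --pt "0 0 -0.018 0 0.035 0 0.4" --pt "0 0 -0.018 0 0.035 0 0.4"

```text
clock: 13.33
tool_pos: [0.5488, -0.1174, 0.1171]
orientation: [-2.803, -1.411, 0.004]
force: [-7.7, 5.7, 2.3]
grip_width: 0.0345
finger_force: 5.1
```

```bash
python3 st.py
```

```text
t13.33 [ 0.5488 -0.1174  0.1171] r 0.0566 ang -131.5 yaw 53.4 w 0.0345 Ftan(ccw) -9.6 Frad 0.8 Fz 2.3 Mz 0.02 [ 0.59  0.37 -0.55  1.76  0.21  1.07 -0.67]
```

Emit:
jog_arm --pt "0 0 -0.01 0 0.02 0 0.4"

```text
clock: 13.42
tool_pos: [0.5504, -0.1188, 0.117]
orientation: [-2.781, -1.455, 0.005]
force: [-7.8, 4.9, 1.8]
grip_width: 0.0342
finger_force: 4.6
```

```bash
python3 st.py
```

```text
t13.42 [ 0.5504 -0.1188  0.117 ] r 0.0567 ang -129.3 yaw 55.2 w 0.0342 Ftan(ccw) -9.1 Frad 1.2 Fz 1.8 Mz 0.04 [ 0.59  0.38 -0.55  1.76  0.22  1.07 -0.64]
```

Emit:
jog_arm --pt "0 0 -0.01 0 0.02 0 0.4" --pt "0 0 -0.01 0 0.02 0 0.4"

```text
clock: 13.58
tool_pos: [0.5533, -0.1211, 0.117]
orientation: [-2.735, -1.539, 0.005]
force: [-9.3, 4.7, 2.4]
grip_width: 0.034
finger_force: 5.1
```

```bash
python3 st.py
```

```text
t13.58 [ 0.5533 -0.1211  0.117 ] r 0.0567 ang -125.6 yaw 58.7 w 0.0340 Ftan(ccw) -10.3 Frad 1.5 Fz 2.4 Mz 0.02 [ 0.6   0.38 -0.56  1.75  0.23  1.08 -0.58]
```

Emit:
jog_arm --pt "0 0 0 0 -0.04 0 0.4" --pt "0 0 0 0 -0.04 0 0.4" --pt "0 0 0 0 0 0 0.4" --pt "0 0 0 0 0 -0.2 0.4" --pt "0 0 0 0 0 -0.35 0.4"

```text
clock: 14.0
tool_pos: [0.5462, -0.1186, 0.17]
orientation: [-2.734, -1.54, 0.006]
force: [0.4, -0.0, 1.2]
grip_width: 0.0343
finger_force: 0.0
```

Emit:
jog_arm --pt "0 0 0 -0.2 0 -0.35 0.4" --pt "0 0 0 -0.2 0 -0.35 0.4" --pt "0 0 0 -0.2 0 0 0.4" --pt "0 0 0 0 0 0 0.4"

```text
clock: 14.33
tool_pos: [0.5166, -0.1746, 0.2451]
orientation: [2.736, 1.532, 0.002]
force: [1.1, -1.3, -1.7]
grip_width: 0.0341
finger_force: 0.0
```

Run:
```python
from st import *
st()
s=bot.snapshot("scene");t=bot.snapshot("top")
cv2.imwrite("pics/p6.png",np.hstack([cv2.resize(i["color"][140+d:290+d,330:480],(400,400),interpolation=cv2.INTER_CUBIC) for i,d in((s,70),(t,0))]))
```

```text
t14.33 [ 0.5166 -0.1746  0.2451] r 0.1216 ang -125.0 yaw 58.5 w 0.0341 Ftan(ccw) 1.7 Frad 0.4 Fz -1.7 Mz 0.01 [ 0.73  0.2  -0.55  1.67  0.12  1.29 -0.4 ]
```

View pics/p6.png

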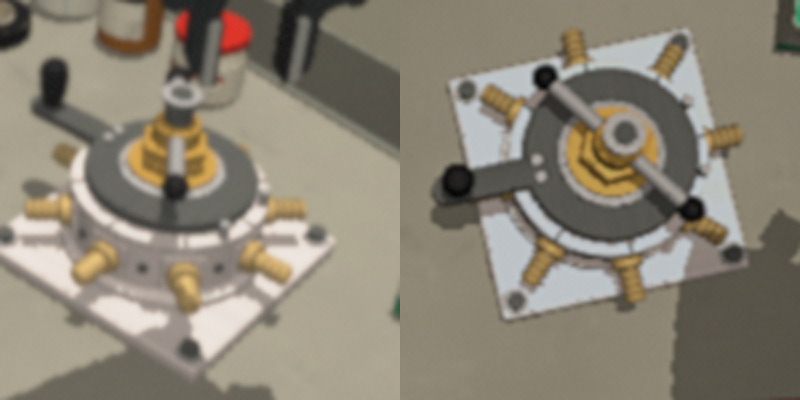

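The arm is at the third outlet, at crop (458,180) in the top view. The nut was tightened to about 10 N at 60 mm, equal to 12 N at 50 mm. The gripper is clear.

```bash
python3 -c "
from cell import bot
print(bot.close_job())"
```

```text
the job is handed in; nothing more can be done
None
```

The job is handed in: nut slackened clockwise, selector arm moved three clicks clockwise to the +y outlet, and nut locked again at about 12 N (measured at 50 mm), with nothing else touched; the verdict was not shown.

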